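# Jack up the front of the block heater and hold it

### The job

Please hold up the front edge of the little white block heater with the bench jack so its feet can be got at: push the red jack carriage along its rail to the end stop, past the spring detent, so that the saddle stands under the heater's yellow lift pad. Pump the handle fully down and let it come all the way back up to bed the saddle, then press it fully down again and finish with the handle held down and the heater's front raised. Lift the heater by the jack only, without touching it, and leave the other things on the bench where they are.

Things in the scene. Friction and masses are not known exactly. Their poses are not given: they have to be found in the camera images.
- jack_base: Aluminium base fixed to the bench, carrying the jack's rail and the heater. Origin on the bench top under the middle of the rail at the carriage's home place; z up, +y along the rail towards home, +x towards the heater. Rail along y through x = 0, from y = -0.146 to the 26 mm high dark end stop, whose face is at y = +0.020. A 6 mm thick deck for the heater covers x 0.040 to 0.164.
- jack_carriage (a joint): Carriage position (m) along the base's +y: 0 to 0.110 = home at its stop (carriage then at y = 0 of the base). Starts at 0 to 0.05, stays where left, drag 1.5 N. A spring plunger rides over a fixed brass pin: resistance (up to 8 N more) begins 13 mm before home, crest 6 mm before home; past it the spring drives the carriage home and holds it with about 5 N.
- carriage_mid (a point): Centre of the red carriage block, 35 mm above the bench, at x = -0.004 of the base. Block 42 mm along x, 36 mm along y; the push faces are its upright +y and -y sides, 10 to 48 mm above the bench. Pivot cheeks on its front half reach 66 mm. The saddle column stands at its +x side, the handle points to -x. Axes as the base's.
- saddle_top (a point): Centre of the top of the jack's round saddle (24 mm across), 52 mm above the bench with the handle up, 20 mm higher with the handle fully down; at x = 0.030 of the base. Axes as the base's.
- jack_handle (a joint): Handle angle (rad): 0 = up, 0.5 = fully down at its stop; springs back up when let go. The saddle rises 0.04 m per rad. Pivot line parallel to the base's y through x = -0.016, 58 mm above the bench; it moves along with the carriage. Holding it down under load takes about 6 N on the pad.
- handle_pad (a point): Middle of the upper face of the handle's flat black rubber press pad (44 mm along the handle, 34 mm wide, 9 mm thick), 92 mm from the pivot towards the base's -x: about 94 mm above the bench when up, 49 mm when fully down. Press it downwards from above. Its axes are the base's when the handle is up.
- heater: Loose white dry-block heater, 100 mm (x) x 120 mm (y) x 82 mm high, about 0.8 kg, standing on four rubber feet on the base's deck. Origin under its centre at the underside of the feet, at x = 0.106, y = 0, z = 0.006 of the base; front face towards the base's -x.
- lift_pad (a point): Centre of the underside of the yellow lift pad (41 mm x 32 mm x 6 mm, red dot on top) that sticks out of the heater's front; at rest 59 mm above the bench, at x = 0.030, y = 0 of the base: 7 mm over the saddle once the carriage is home. Fully jacked it rises about 14 mm.
- vial_3: Small clear vial with white cap, 29 mm across, 78 mm high, a bystander. Origin under its centre.
- sample_22: White sample bottle with black cap, 37 mm across, 81 mm high, a bystander. Origin under its centre.
- timer: Round white count-down timer with red knob, 62 mm across, 38 mm high, a bystander. Origin under its centre.
- rinse_cup: Cloudy plastic rinse cup, 47 mm across, 64 mm high, a bystander. Origin under its centre.

How it is judged:
On the way, in this order (a step that is already met when the one before it is completed fails the run):
1. the jack carriage is home past the detent, with the handle up (value of joint jack_carriage above 0.107 m and value of joint jack_handle below 0.1 rad), for 0.2 s.
2. the handle is pumped fully down and lifts the heater's pad (value of joint jack_handle above 0.44 rad and contact force between jack_saddle and heater above 0.5 N), for 0.1 s.
3. the handle is let all the way back up (value of joint jack_handle below 0.06 rad), for 0.1 s.
4. the handle is pressed fully down again (value of joint jack_handle above 0.44 rad), for 0.2 s.
At the end, for the whole second after the job is handed in: The carriage is home within 3 mm, the fingers hold the handle down (at least 0.44 rad of 0.5, with more than 2 N), the saddle carries the heater (more than 1 N) with its lift pad at least 8 mm above its resting height and within 8 mm sideways of its place, and the heater is at rest (value of joint jack_carriage above 0.107 m and value of joint jack_handle above 0.44 rad and contact force between the fingers and jack_handle above 2 N and contact force between jack_saddle and heater above 1 N and z of lift_pad in the frame of jack_base above 0.067 m and y of lift_pad in the frame of jack_base between -0.008 and 0.008 m and linear speed of heater below 0.02 m/s); the arm keeps its last pose, push and grip.
It fails at once if the robot touches the heater (contact force between any of the arm, the fingers and heater above 2 N).
It fails at once if a bystander is moved by more than 3 cm (distance of any of vial_3, sample_22, timer, rinse_cup from where it was at the start of the episode above 0.03 m).
It also fails if it takes over 61 s, if anything falls off the work surface, if the arm or the gripper's body presses on something with over 40 N, if the wrist force passes 120 N, or if a joint passes its speed limit or range.

### The arm

A 7-joint arm with a two-finger parallel gripper is mounted at the origin on a cart in front of the work surface, level with it; the furniture and walls round the work are solid. World frame = base frame: x ahead of the robot, y to its left, z up, the work surface at z = 0. Lengths are in m, angles in rad, forces in N, time in s.
With the tool pointing down it reaches from about 0.4 to 0.85 m from the base axis. Payload 4.5 kg.
Tool frame: the origin (TCP) lies midway between the tips of the shut fingers; the grasp point (between the pads) lies 19 mm behind it; z points along the fingers, y is the line along which they close (so a half turn about z gives the same grasp; the last joint's range is limited). The gripper opens to 88 mm and grips with 3 to 60 N. Pads are 18 mm wide; open, the fingers measure 123 mm over their backs; the gripper's body (75 mm by 187 mm) begins 45 mm behind the grasp point.
Start: joints at [-1.091, 0.689, -0.195, 1.565, 0.157, 0.902, -0.215], TCP at [0.269, 0.564, 0.239] pointing down, gripper open.
Joint ranges: [-3.01, 3.01], [-0.46, 2.08], [-1.47, 1.51], [0.13, 2.56], [-1, 4.14], [0.04, 2.09], [-2.66, 2.66]. Speed limits (rad/s): [2.57, 2.57, 3.14, 3.14, 3.14, 3.14, 3.14].

### API

Orientations are given as a unit quaternion [x, y, z, w].
In Python, from plant import r gives the robot as it stands.
- The arm moves only by the tool carry_out, never from a script. Its argument "plan" is a list of rows, each an object with "rot": the turn, a rotation vector about the tool's x, y, z in rad, a list of three; "xyz": the shift along the tool's x, y, z in m, a list of three; "grip": the closure in counts, from 0 (fully open) to 255 (shut). In form: [{"rot": [wx, wy, wz], "xyz": [dx, dy, dz], "grip": grip}, ...]. A call has 1 to 8 rows; each row is the pose to reach, as a shift and turn from the pose commanded when the call began, along the tool's axes at that moment; what a row does not reach only later rows make up. A row lasts 1/12 s, in which the tool goes at most 41.7 mm and 7.16 degrees, less where a joint would pass 70% of its speed; a pose out of reach is approached as far as the arm can. A call with a gripper value outside its range is refused whole. The fingers move at their own pace and stop on an object; "squeeze" is the grip in N (left out, the last holds). Time passes only in rows, so rows that repeat a pose let the fingers close. It gives the time, the measured TCP pose, the force, the opening and the grip force at its end, in the units of the state.
- r.get_state(): the state, without advancing time (a new reading comes with each control period).
- r.snapshot(name): name is "side" or "top"; returns the picture (420x560x3 uint8, red, green, blue); there is no depth.
- r.camera_params(name): a dict with "fx", "fy", "cx", "cy" (pixels), "position" and "attitude" of the camera in the world. Camera axes: x right, y down, z forward; pixel columns grow to the right and rows downward; lengths in m; the calibration is good to about 2 mm. A picture is of the moment at which its call begins. camera_params takes no time and is no camera call.
- r.finish_job(): hands the job in; it is judged then, once.
The state is a dict: "clock": time; "q": joint angles; "qd": joint speeds; "joint_torque": joint torques, N m; "tool_pos": TCP position; "eef_rot": TCP orientation; "contact_force": force on the tool from outside, world axes, zero at the start; "moment": the same for the moment, N m; "opening": opening from 0.0 (shut) to 1.0 (fully open); "finger_force": force on a finger pad.
Only numpy, scipy, OpenCV 4.12 (cv2) and the standard library are available. Lean on these libraries where they do the work, as an engineer would, in place of code of your own. Each camera call takes 0.05 s, during which the arm holds its last target. There are 200 camera calls.

## Working session

There is one attempt and no reset: what is moved stays moved. The work goes in short steps, Python scripts to look and compute and a tool call to move; the robot and the scene stay as the last step left them, time stands still between calls to the robot, and variables do not carry over. Pictures are saved under pics/ and viewed, at most 10 in all, crops included, and the job is handed in when it is done.

Besides the shell and the picture viewer there is one more tool, called after "Emit:" by a JSON object that holds its "api" and its "payload", one argument or row to a line. carry_out: Moves the arm, as the interface text tells. Its arguments: {"type":"object","properties":{"plan":{"type":"array"},"squeeze":{"type":"number"}},"required":["plan"]}

```bash
mkdir -p pics; ls; python3 - <<'E'
from plant import r
import cv2
for n in("top","side"):
    cv2.imwrite(f"pics/{n}0.png",r.snapshot(n)[:,:,::-1]); print(n,r.camera_params(n))
print(r.get_state())
E
```

```text
pics
top {'fx': 539.5992623189006, 'fy': 539.5992623189006, 'cx': 287.2200830033197, 'cy': 207.57264262612347, 'position': array([ 0.18266217, -0.16490474,  1.74654273]), 'attitude': array([-0.69555057,  0.711631  , -0.06120833,  0.07774487])}
side {'fx': 462.69002088723664, 'fy': 462.69002088723664, 'cx': 275.77527135842945, 'cy': 209.40877168973287, 'position': array([0.37696215, 1.14773669, 0.67383056]), 'attitude': array([-0.05419089,  0.84075979, -0.53804704,  0.02630029])}
{'clock': 0.1, 'q': array([-1.09122702,  0.68987447, -0.19454339,  1.56623206,  0.15729848,
        0.90250159, -0.21513526]), 'qd': array([-8.85311839e-05, -6.46634288e-04,  1.09437972e-03, -2.15033235e-03,
        6.84579107e-04, -5.78565274e-04, -6.18887804e-04]), 'joint_torque': array([-3.07444978e-03, -5.28503251e+01, -1.27139971e+00, -1.53837347e+01,
       -5.25416562e-02,  1.94457774e-03,  3.02688579e-05]), 'tool_pos': array([0.2692547 , 0.5634027 , 0.23800895]), 'eef_rot': array([ 2.21015914e-01,  9.75269864e-01, -8.01650364e-04, -1.27621929e-04]), 'contact_force': array([-0.49194096,  0.15164587,  0.07280278]), 'moment': array([-0.02481373, -0.02924457, -0.10522925]), 'finger_force': 0.0, 'opening': 1.0009959420129402}
```

View pics/top0.png

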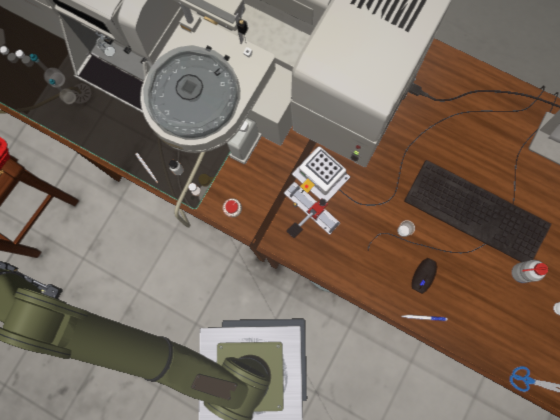

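View pics/side0.png

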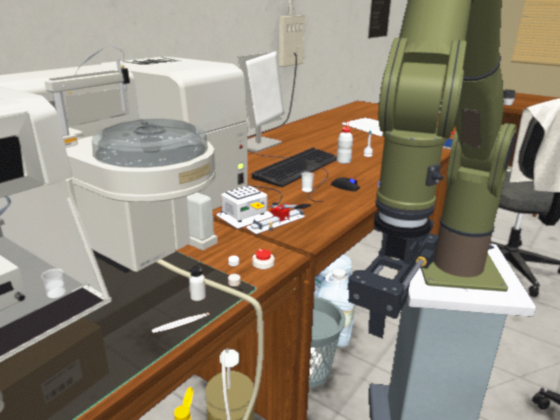

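The top view shows the heater at (322,172), the red carriage at (318,210), the black pad at (294,229), the yellow pad at (306,186), the timer at (232,207) and the cup at (405,229). The side view shows the jack at about (280,213). Next I'll enlarge both and measure.

```bash
cat > h.py <<'E'
import numpy as np, cv2
from plant import r
from scipy.spatial.transform import Rotation as R
def ray(n,u,v):
    c=r.camera_params(n); d=R.from_quat(c["attitude"]).apply([(u-c["cx"])/c["fx"],(v-c["cy"])/c["fy"],1]); return np.array(c["position"]),d
def onz(n,u,v,z):
    p,d=ray(n,u,v); return p+d*(z-p[2])/d[2]
def pix(n,X):
    c=r.camera_params(n); p=R.from_quat(c["attitude"]).inv().apply(np.array(X)-c["position"]); return np.array([c["fx"]*p[0]/p[2]+c["cx"],c["fy"]*p[1]/p[2]+c["cy"]])
E
python3 - <<'E'
import cv2,numpy as np
from h import *
t=cv2.imread("pics/top0.png"); s=cv2.imread("pics/side0.png")
a=cv2.resize(t[140:245,260:360],None,fx=5,fy=5,interpolation=cv2.INTER_CUBIC)
b=cv2.resize(s[170:245,200:330],None,fx=6,fy=6,interpolation=cv2.INTER_CUBIC)
cv2.imwrite("pics/a.png",a);cv2.imwrite("pics/b.png",b)
for q in [(322,172,.088),(318,210,.06),(294,229,.09),(306,186,.065),(232,207,.04),(405,229,.06),(195,190,.08),(175,168,.08)]: print(q,onz("top",*q).round(3))
E
```

```text
(322, 172, 0.088) [ 0.626 -0.242  0.088]
(318, 210, 0.06) [ 0.509 -0.226  0.06 ]
(294, 229, 0.09) [ 0.445 -0.149  0.09 ]
(306, 186, 0.065) [ 0.587 -0.19   0.065]
(232, 207, 0.04) [0.53 0.05 0.04]
(405, 229, 0.06) [ 0.441 -0.498  0.06 ]
(195, 190, 0.08) [0.58  0.163 0.08 ]
(175, 168, 0.08) [0.654 0.229 0.08 ]
```

View pics/a.png

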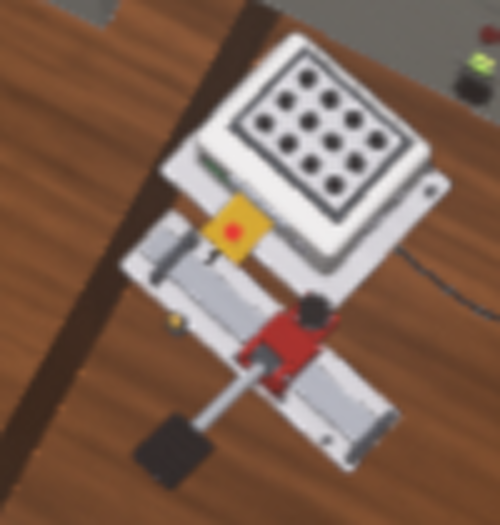

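View pics/b.png

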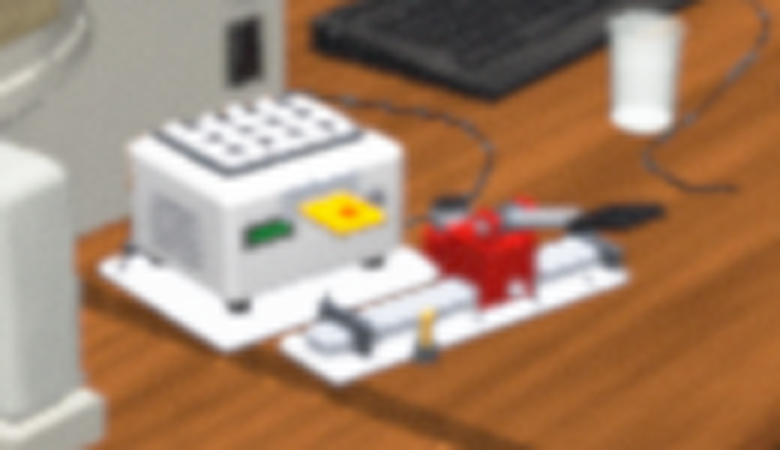

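```bash
python3 - <<'E'
from h import *
t=cv2.imread("pics/top0.png"); s=cv2.imread("pics/side0.png")
def cen(img,m,box):
    x0,y0,x1,y1=box; k=np.zeros(m.shape,bool);k[y0:y1,x0:x1]=1; m=m&k
    v,u=np.nonzero(m); return u.mean(),v.mean(),len(u)
hsv=cv2.cvtColor(t,cv2.COLOR_BGR2HSV).astype(int);H,S,V=hsv[...,0],hsv[...,1],hsv[...,2]
y=cen(t,((H<32)&(H>18)&(S>150)&(V>150)|(H<8)&(S>120)&(V>150)),(297,175,318,196))
b=cen(t,(V<75)&(S<90),(283,220,304,240))
sd=cen(t,(V<85)&(S<110),(317,196,328,207))
hs=cv2.cvtColor(s,cv2.COLOR_BGR2HSV).astype(int);h2,s2,v2=hs[...,0],hs[...,1],hs[...,2]
y2=cen(s,((h2<32)&(h2>18)&(s2>200)&(v2>180)),(248,198,268,212)); b2=cen(s,(v2<75),(294,202,312,210))
print(y,b,sd,y2,b2)
L=onz("top",*y[:2],.065);P=onz("top",*b[:2],.094);Sd=onz("top",*sd[:2],.052)
print("lift",L,"pad",P,"saddle",Sd)
print("side lift",onz("side",*y2[:2],.065),"side pad",onz("side",*b2[:2],.090))
d=Sd-P; print("yaw from handle",np.degrees(np.arctan2(d[1],d[0])),np.hypot(*d[:2]))
C=[onz("top",260+(u-2)/5,140+(v-2)/5,.088) for u,v in [(298,35),(430,150),(328,255),(200,140)]]
for i in range(4):
    e=C[i]-C[i-1];print(np.degrees(np.arctan2(e[1],e[0])),np.hypot(*e[:2]))
c=sum(C)/4;d=c-L;print("heater",c,np.degrees(np.arctan2(d[1],d[0])),np.hypot(*d[:2]))
E
```

```text
(np.float64(307.35), np.float64(185.05), 80) (np.float64(294.07142857142856), np.float64(229.75396825396825), 126) (np.float64(322.14285714285717), np.float64(202.0), 28) (np.float64(256.81081081081084), np.float64(205.0810810810811), 37) (np.float64(301.72727272727275), np.float64(206.03030303030303), 33)
lift [ 0.59036192 -0.1947793   0.065     ] pad [ 0.44211251 -0.14924493  0.094     ] saddle [ 0.53643572 -0.24082195  0.052     ]
side lift [ 0.58963278 -0.18444339  0.065     ] side pad [ 0.44397681 -0.14342356  0.09      ]
yaw from handle -44.1536659775063 0.13146565901662788
-43.527671717779185 0.0935814503731753
-134.01836147091385 0.11283403649118577
134.86946105259835 0.09437804149121008
45.57494003508878 0.11020350471378185
heater [ 0.63751095 -0.24351129  0.088     ] -45.945849272198316 0.06780735031706701
```

The base sits at about (0.567, -0.170) with a yaw of about -44.5°, and the carriage is at about 0.037. I'll move to above the bench with the fingers shut and tool y along the rail.

Emit:
{"api": "carry_out", "payload": {
  "plan": [
    {"rot":[0,0,0.1],"xyz":[-0.031,-0.025,0],"grip":255},
    {"rot":[0,0,0.2],"xyz":[-0.062,-0.05,0],"grip":255},
    {"rot":[0,0,0.3],"xyz":[-0.093,-0.075,0],"grip":255},
    {"rot":[0,0,0.33],"xyz":[-0.124,-0.1,0],"grip":255},
    {"rot":[0,0,0.33],"xyz":[-0.155,-0.125,0],"grip":255},
    {"rot":[0,0,0.33],"xyz":[-0.186,-0.15,0],"grip":255},
    {"rot":[0,0,0.33],"xyz":[-0.217,-0.175,0],"grip":255},
    {"rot":[0,0,0.33],"xyz":[-0.248,-0.2,0],"grip":255}
  ],
  "squeeze": 20
}}

```text
clock: 0.77
tool_pos: [0.4073, 0.2746, 0.2386]
eef_rot: [0.378, 0.926, -0.0, -0.0]
contact_force: [1.1, 0.4, -0.0]
opening: 0.417
finger_force: 0.0
```

Emit:
{"api": "carry_out", "payload": {
  "plan": [
    {"rot":[0,0,0],"xyz":[-0.03,-0.023,0],"grip":255},
    {"rot":[0,0,0],"xyz":[-0.06,-0.046,0],"grip":255},
    {"rot":[0,0,0],"xyz":[-0.09,-0.07,0],"grip":255},
    {"rot":[0,0,0],"xyz":[-0.12,-0.093,0],"grip":255},
    {"rot":[0,0,0],"xyz":[-0.15,-0.116,0],"grip":255},
    {"rot":[0,0,0],"xyz":[-0.18,-0.14,0],"grip":255},
    {"rot":[0,0,0],"xyz":[-0.21,-0.163,0],"grip":255},
    {"rot":[0,0,0],"xyz":[-0.24,-0.186,0],"grip":255}
  ]
}}

```text
clock: 1.43
tool_pos: [0.4478, -0.0262, 0.2386]
eef_rot: [0.378, 0.926, -0.0, -0.0]
contact_force: [0.9, 0.1, 0.8]
opening: 0.004
finger_force: 0.0
```

Emit:
{"api": "carry_out", "payload": {
  "plan": [
    {"rot":[0,0,0],"xyz":[-0.03,-0.023,0],"grip":255},
    {"rot":[0,0,0],"xyz":[-0.06,-0.047,0],"grip":255},
    {"rot":[0,0,0],"xyz":[-0.09,-0.07,0],"grip":255},
    {"rot":[0,0,0],"xyz":[-0.12,-0.094,0],"grip":255},
    {"rot":[0,0,0],"xyz":[-0.15,-0.117,0.02],"grip":255},
    {"rot":[0,0,0],"xyz":[-0.182,-0.141,0.05],"grip":255},
    {"rot":[0,0,0],"xyz":[-0.182,-0.141,0.08],"grip":255},
    {"rot":[0,0,0],"xyz":[-0.182,-0.141,0.1],"grip":255}
  ]
}}

```text
clock: 2.1
tool_pos: [0.4776, -0.2563, 0.1357]
eef_rot: [0.381, 0.925, -0.001, -0.001]
contact_force: [0.3, 0.5, 0.0]
opening: 0.005
finger_force: 0.0
```

```bash
python3 - <<'E'
from h import *
s=r.snapshot("side")[:,:,::-1];t=r.snapshot("top")[:,:,::-1]
st=r.get_state();print(st["clock"],st["tool_pos"],st["eef_rot"],pix("side",st["tool_pos"]),pix("top",st["tool_pos"]))
a=cv2.resize(s[140:245,200:330],None,fx=4,fy=4,interpolation=cv2.INTER_CUBIC)
b=cv2.resize(t[140:245,260:330],None,fx=4,fy=4,interpolation=cv2.INTER_CUBIC)
cv2.imwrite("pics/c.png",np.hstack([a,b]))
E
```

```text
2.2 [ 0.47656998 -0.25202025  0.13535619] [ 3.78776361e-01  9.25480216e-01  6.85050160e-05 -3.85146532e-03] [294.51430401 178.95475893] [327.53654068 215.58478462]
```

View pics/c.png

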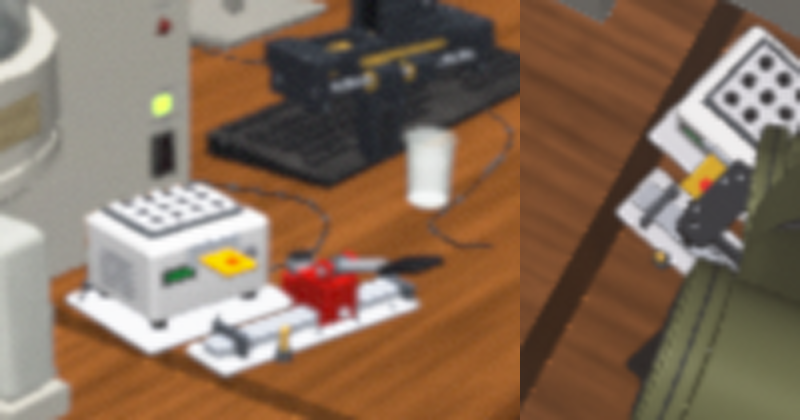

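The fingertips show at side pixel (295,180), as predicted, behind the carriage's -y face. I'll lower and then push.

Emit:
{"api": "carry_out", "payload": {
  "plan": [
    {"rot":[0,0,0],"xyz":[0,0,0.025],"grip":255},
    {"rot":[0,0,0],"xyz":[0,0,0.05],"grip":255},
    {"rot":[0,0,0],"xyz":[0,0,0.075],"grip":255},
    {"rot":[0,0,0],"xyz":[0,0,0.099],"grip":255},
    {"rot":[0,0,0],"xyz":[0,0,0.099],"grip":255},
    {"rot":[0,0,0],"xyz":[0,0,0.099],"grip":255}
  ]
}}

```text
clock: 2.7
tool_pos: [0.4795, -0.2516, 0.0402]
eef_rot: [0.378, 0.926, 0.0, -0.0]
contact_force: [0.4, 0.6, 0.3]
opening: 0.005
finger_force: 0.0
```

Emit:
{"api": "carry_out", "payload": {
  "plan": [
    {"rot":[0,0,0],"xyz":[0,0.005,0],"grip":255},
    {"rot":[0,0,0],"xyz":[0,0.01,0],"grip":255},
    {"rot":[0,0,0],"xyz":[0,0.015,0],"grip":255},
    {"rot":[0,0,0],"xyz":[0,0.02,0],"grip":255},
    {"rot":[0,0,0],"xyz":[0,0.025,0],"grip":255},
    {"rot":[0,0,0],"xyz":[0,0.03,0],"grip":255},
    {"rot":[0,0,0],"xyz":[0,0.035,0],"grip":255},
    {"rot":[0,0,0],"xyz":[0,0.04,0],"grip":255}
  ]
}}

```text
clock: 3.37
tool_pos: [0.5083, -0.2241, 0.0401]
eef_rot: [0.378, 0.926, -0.0, 0.001]
contact_force: [0.9, -3.3, 3.1]
opening: 0.003
finger_force: 2.2
```

```bash
python3 - <<'E'
from h import *
s=r.snapshot("side")[:,:,::-1]
st=r.get_state();print(st["clock"],st["tool_pos"],st["contact_force"])
cv2.imwrite("pics/d.png",cv2.resize(s[140:245,200:330],None,fx=6,fy=5.7,interpolation=cv2.INTER_CUBIC))
E
```

```text
3.4167 [ 0.50957287 -0.22276998  0.04002101] [ 2.19805067 -1.33330036  3.42486526]
```

View pics/d.png

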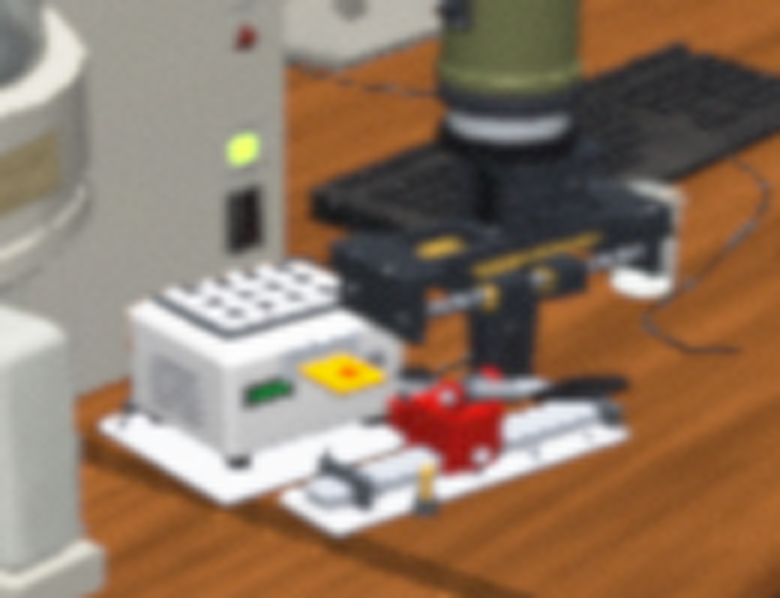

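The carriage is moving: the red block is now at (445,425) in the crop, and the gripper is clear of the heater. I'll keep pushing.

Emit:
{"api": "carry_out", "payload": {
  "plan": [
    {"rot":[0,0,0],"xyz":[0,0.005,0],"grip":255},
    {"rot":[0,0,0],"xyz":[0,0.01,0],"grip":255},
    {"rot":[0,0,0],"xyz":[0,0.015,0],"grip":255},
    {"rot":[0,0,0],"xyz":[0,0.02,0],"grip":255},
    {"rot":[0,0,0],"xyz":[0,0.024,0],"grip":255},
    {"rot":[0,0,0],"xyz":[0,0.028,0],"grip":255},
    {"rot":[0,0,0],"xyz":[0,0.032,0],"grip":255},
    {"rot":[0,0,0],"xyz":[0,0.032,0],"grip":255}
  ]
}}

```text
clock: 4.08
tool_pos: [0.5312, -0.2, 0.0398]
eef_rot: [0.378, 0.926, 0.001, 0.001]
contact_force: [3.0, -2.5, 3.2]
opening: 0.004
finger_force: 2.1
```

Emit:
{"api": "carry_out", "payload": {
  "plan": [
    {"rot":[0,0,0],"xyz":[0,0.003,0],"grip":255},
    {"rot":[0,0,0],"xyz":[0,0.006,0],"grip":255},
    {"rot":[0,0,0],"xyz":[0,0.008,0],"grip":255},
    {"rot":[0,0,0],"xyz":[0,0.01,0],"grip":255},
    {"rot":[0,0,0],"xyz":[0,0.01,0],"grip":255}
  ]
}}

```text
clock: 4.5
tool_pos: [0.5328, -0.1981, 0.0398]
eef_rot: [0.38, 0.925, -0.004, -0.002]
contact_force: [-2.8, -11.3, 7.8]
opening: 0.003
finger_force: 7.0
```

```bash
python3 - <<'E'
from h import *
s=r.snapshot("side")[:,:,::-1]
st=r.get_state();print(st["clock"],st["tool_pos"],st["contact_force"])
cv2.imwrite("pics/e.png",cv2.resize(s[140:245,200:330],None,fx=6,fy=5.7,interpolation=cv2.INTER_CUBIC))
E
```

```text
4.55 [ 0.53285343 -0.19805261  0.0397623 ] [ -3.33458776 -10.26487307   8.74032785]
```

View pics/e.png

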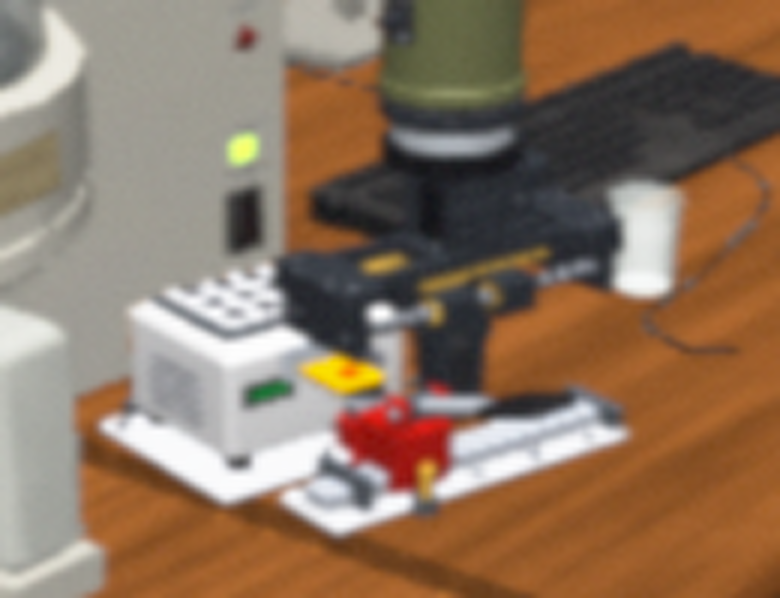

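The carriage is on the detent ramp, just right of the end stop, and the push is about 10 N. I'll push on.

Emit:
{"api": "carry_out", "payload": {
  "plan": [
    {"rot":[0,0,0],"xyz":[0,0.002,0],"grip":255},
    {"rot":[0,0,0],"xyz":[0,0.004,0],"grip":255},
    {"rot":[0,0,0],"xyz":[0,0.005,0],"grip":255},
    {"rot":[0,0,0],"xyz":[0,0.006,0],"grip":255},
    {"rot":[0,0,0],"xyz":[0,0.006,0],"grip":255}
  ]
}}

```text
clock: 4.97
tool_pos: [0.5332, -0.1976, 0.0398]
eef_rot: [0.382, 0.924, -0.007, -0.005]
contact_force: [-9.4, -16.1, 12.2]
opening: 0.005
finger_force: 11.2
```

```bash
python3 - <<'E'
from h import *
O=np.array([.567,-.170,0]);a=np.radians(-44.5);ex=np.array([np.cos(a),np.sin(a),0]);ey=np.array([-ex[1],ex[0],0])
W=lambda x,y,z:O+x*ex+y*ey+np.array([0,0,z])
im1=r.snapshot("side")[:,:,::-1]
def red(f):
    h=cv2.cvtColor(np.ascontiguousarray(f),cv2.COLOR_BGR2HSV).astype(int)
    m=((h[...,0]<7)|(h[...,0]>173))&(h[...,1]>150)&(h[...,2]>70);k=np.zeros_like(m);k[198:235,250:300]=1;m&=k
    v,u=np.nonzero(m);return u.min(),u.max(),np.median(u),u.mean(),v.mean(),len(u)
print(red(cv2.imread("pics/side0.png")));print(red(cv2.imread("pics/d.png")) if 0 else "",red(im1))
for y in(-.08,-.073,-.042,-.01,-.006,-.002,0): print(y,pix("side",W(-.004,y,.035)),pix("side",W(-.025,y+.018,.048)),pix("side",W(-.025,y-.018,.048)))
print("stop face",pix("side",W(-.02,.02,.026)),pix("side",W(.02,.02,.026)))
print("grey", onz("top",245,148,.1)-O, (onz("top",245,148,.1)-O)@ex,(onz("top",245,148,.1)-O)@ey)
st=r.get_state();print(st["contact_force"],st["moment"],(st["tool_pos"]-O)@ey,(st["tool_pos"]-O)@ex)
cv2.imwrite("pics/f.png",cv2.resize(im1[185:235,240:320],None,fx=10,fy=10,interpolation=cv2.INTER_CUBIC))
E
```

```text
(np.int64(270), np.int64(289), np.float64(281.0), np.float64(280.26993865030676), np.float64(211.74846625766872), 163)
 (np.int64(257), np.int64(274), np.float64(266.0), np.float64(265.8607594936709), np.float64(216.59493670886076), 158)
-0.08 [283.29577652 210.01558276] [283.21291016 209.96273567] [291.73296285 207.17265332]
-0.073 [281.64585911 210.5560964 ] [281.52881046 210.51423189] [290.09452758 207.70919569]
-0.042 [274.233114   212.98451484] [273.96023806 212.99273068] [282.73266318 210.12000331]
-0.01 [266.39499222 215.55228687] [265.95333548 215.61477052] [274.94708501 212.66956551]
-0.006 [265.40157808 215.87772976] [264.93823525 215.94718785] [273.96023806 212.99273068]
-0.002 [264.40508382 216.2041817 ] [263.91992108 216.28065767] [272.9703105  213.31690466]
0 [263.90567717 216.36778753] [263.40955399 216.44778882] [272.47418698 213.47937143]
stop face [261.919463   222.37055513] [254.38827625 217.93187225]
grey [0.14158115 0.1711242  0.1       ] -0.018959719914259494 0.22128995041205504
[ -8.54053319 -16.41173503  12.88932688] [-3.13218397e+00  1.81315466e+00  1.29251950e-03] -0.043396457020098145 -0.004773825802602459
```

View pics/f.png

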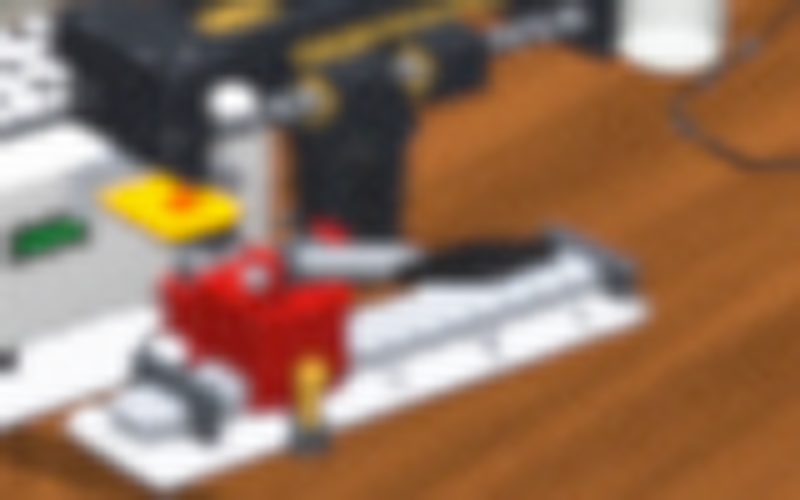

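The carriage seems to be about 8 mm short of home, with a visible gap at crop (230,385) between the red block and the stop. That puts it on the steepest part of the detent. I'll press further, in steps.

Emit:
{"api": "carry_out", "payload": {
  "plan": [
    {"rot":[0,0,0],"xyz":[0,0.002,-0.002],"grip":255},
    {"rot":[0,0,0],"xyz":[0,0.004,-0.004],"grip":255},
    {"rot":[0,0,0],"xyz":[0,0.005,-0.004],"grip":255},
    {"rot":[0,0,0],"xyz":[0,0.006,-0.004],"grip":255},
    {"rot":[0,0,0],"xyz":[0,0.006,-0.004],"grip":255}
  ]
}}

```text
clock: 5.43
tool_pos: [0.5332, -0.197, 0.0412]
eef_rot: [0.383, 0.924, -0.01, -0.008]
contact_force: [-11.1, -24.5, -5.5]
opening: 0.001
finger_force: 14.9
```

```bash
python3 - <<'E'
from h import *
O=np.array([.567,-.170,0]);a=np.radians(-44.5);ex=np.array([np.cos(a),np.sin(a),0]);ey=np.array([-ex[1],ex[0],0])
W=lambda x,y,z:O+x*ex+y*ey+np.array([0,0,z])
im1=r.snapshot("side")[:,:,::-1]
def red(f):
    h=cv2.cvtColor(np.ascontiguousarray(f),cv2.COLOR_BGR2HSV).astype(int)
    m=((h[...,0]<7)|(h[...,0]>173))&(h[...,1]>150)&(h[...,2]>70);k=np.zeros_like(m);k[198:235,250:300]=1;m&=k
    v,u=np.nonzero(m);return u.min(),u.max(),np.median(u),u.mean(),v.mean(),len(u)
print(red(im1))
st=r.get_state();f=st["contact_force"];print(st["clock"],f@ex,f@ey,f[2],(st["tool_pos"]-O)@ey,(st["tool_pos"]-O)@ex,st["tool_pos"],R.from_quat(st["eef_rot"]).as_matrix().round(3))
for z in(.09,.104,.12): print(z,pix("side",W(.0325,.05,z)),pix("side",W(-.042,.05,z)))
print("lift pad corners",[pix("side",W(x,y,.065)).round(1) for x in(.0095,.05) for y in(-.016,.016)])
cv2.imwrite("pics/g.png",cv2.resize(im1[180:230,230:310],None,fx=10,fy=10,interpolation=cv2.INTER_CUBIC))
E
```

```text
(np.int64(257), np.int64(274), np.float64(266.0), np.float64(265.7798742138365), np.float64(216.61006289308176), 159)
5.4833 9.389568916762146 -24.957547232196777 -5.077829821868311 -0.04303872371598553 -0.005169217342696973 [ 0.53314681 -0.19707424  0.04120912] [[-0.706  0.707 -0.022]
 [ 0.708  0.706 -0.012]
 [ 0.007 -0.024 -1.   ]]
0.09 [244.17103491 200.64496636] [258.41149585 208.61353317]
0.104 [244.10554489 196.53055314] [258.40376441 204.37717072]
0.12 [244.03004242 191.7871068 ] [258.39484801 199.4915159 ]
lift pad corners [array([265.4, 205.1]), array([257.3, 207.6]), array([257.8, 201.1]), array([249.8, 203.5])]
```

```bash
python3 - <<'E'
from h import *
s=r.snapshot("side")[:,:,::-1];t=r.snapshot("top")[:,:,::-1]
a=cv2.resize(s[165:240,225:325],(800,600),interpolation=cv2.INTER_CUBIC)[:, :]
a=cv2.resize(s[170:230,235:315],(480,360),interpolation=cv2.INTER_CUBIC)
b=cv2.resize(t[140:240,240:346],(320,302),interpolation=cv2.INTER_CUBIC)
c=cv2.resize(s[0:240,120:440],(320,240)); d=cv2.resize(t[60:420,100:460],(240,240))
o=np.zeros((600,800,3),np.uint8);o[:360,:480]=a;o[:302,480:]=b;o[360:,:320]=c;o[360:,330:570]=d
cv2.imwrite("pics/h.png",o)
E
```

```text
(no output)
```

View pics/h.png

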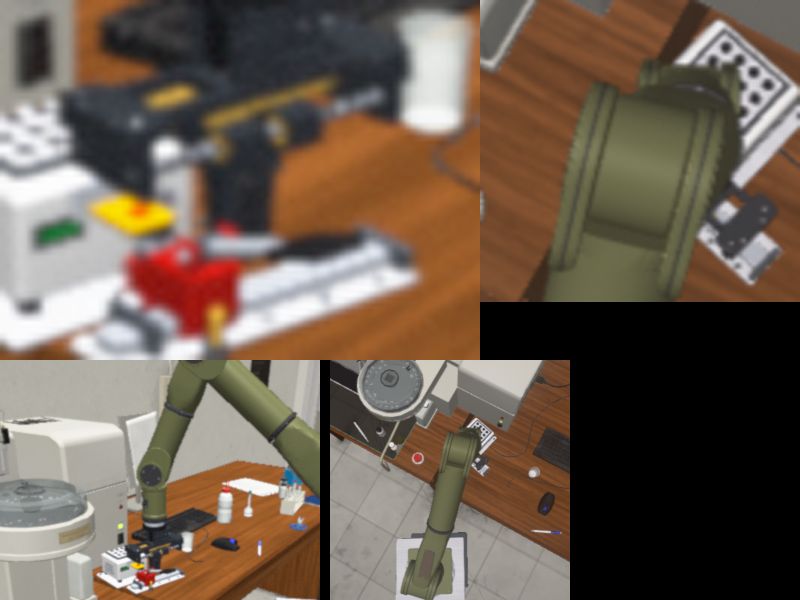

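The carriage won't move further under 25 N, so it is either home already or jammed. I'll back off and lift clear for an unobstructed measurement.

Emit:
{"api": "carry_out", "payload": {
  "plan": [
    {"rot":[0,0,0],"xyz":[0,-0.02,0],"grip":255},
    {"rot":[0,0,0],"xyz":[0,-0.035,0],"grip":255},
    {"rot":[0,0,0],"xyz":[0,-0.035,-0.03],"grip":255},
    {"rot":[0,0,0],"xyz":[0,-0.035,-0.06],"grip":255},
    {"rot":[0,0,0],"xyz":[0,-0.035,-0.095],"grip":255},
    {"rot":[0,0,0],"xyz":[0.03,-0.035,-0.12],"grip":255},
    {"rot":[0,0,0],"xyz":[0.06,-0.035,-0.14],"grip":255},
    {"rot":[0,0,0],"xyz":[0.1,-0.035,-0.14],"grip":255}
  ]
}}

```text
clock: 6.25
tool_pos: [0.4504, -0.1395, 0.1864]
eef_rot: [0.378, 0.926, 0.001, 0.003]
contact_force: [2.2, 1.9, -1.3]
opening: 0.006
finger_force: 0.0
```

Emit:
{"api": "carry_out", "payload": {
  "plan": [
    {"rot":[0,0,0],"xyz":[0.03,0.02,0],"grip":255},
    {"rot":[0,0,0],"xyz":[0.06,0.04,0],"grip":255},
    {"rot":[0,0,0],"xyz":[0.09,0.06,0],"grip":255},
    {"rot":[0,0,0],"xyz":[0.12,0.08,0],"grip":255},
    {"rot":[0,0,0],"xyz":[0.15,0.1,0],"grip":255},
    {"rot":[0,0,0],"xyz":[0.18,0.12,0],"grip":255},
    {"rot":[0,0,0],"xyz":[0.21,0.14,0],"grip":255},
    {"rot":[0,0,0],"xyz":[0.21,0.14,0],"grip":255}
  ]
}}

```text
clock: 6.92
tool_pos: [0.3938, 0.1154, 0.1834]
eef_rot: [0.371, 0.929, 0.001, -0.002]
contact_force: [0.6, -0.6, -0.0]
opening: 0.007
finger_force: 0.0
```

```bash
cat > m.py <<'E'
from h import *
O=np.array([.567,-.170,0]);a=np.radians(-44.5);ex=np.array([np.cos(a),np.sin(a),0]);ey=np.array([-ex[1],ex[0],0])
def bf(n,u,v,z): p=onz(n,u,v,z)-O; return (p@ex).round(4),(p@ey).round(4)
def run(t,s):
    def cen(m,b):
        k=np.zeros(m.shape,bool);k[b[1]:b[3],b[0]:b[2]]=1;v,u=np.nonzero(m&k);return (u.mean(),v.mean(),len(u)) if len(u) else (0,0,0)
    for n,f,b,bp in(("top",t,(290,170,345,235),(270,205,305,240)),("side",s,(245,198,300,235),(275,198,320,222))):
        h=cv2.cvtColor(np.ascontiguousarray(f),cv2.COLOR_BGR2HSV).astype(int);H,S,V=h[...,0],h[...,1],h[...,2]
        red=((H<7)|(H>173))&(S>150)&(V>60)
        if n=="top": red[175:196,297:316]=0
        else: red[195:210,245:262]=0
        c=cen(red,b);p=cen((V<75)&(S<110),bp);y=cen((H<32)&(H>18)&(S>170)&(V>150),(297,170,318,196) if n=="top" else (245,195,268,212))
        print(n,"red",np.round(c,1),bf(n,*c[:2],.045),"pad",np.round(p,1),bf(n,*p[:2],.092),"yel",np.round(y,1),bf(n,*y[:2],.065))
E
python3 - <<'E'
from m import *
run(cv2.imread("pics/top0.png"),cv2.imread("pics/side0.png"))
t=r.snapshot("top")[:,:,::-1];s=r.snapshot("side")[:,:,::-1]
run(t,s);print(r.get_state()["tool_pos"],r.get_state()["contact_force"],r.get_state()["clock"])
cv2.imwrite("pics/i.png",np.hstack([cv2.resize(t[165:240,275:350],(450,450),interpolation=cv2.INTER_CUBIC),cv2.resize(s[180:240,245:291],(345,450),interpolation=cv2.INTER_CUBIC)]))
E
```

```text
top red [317.6 208.4 100. ] (np.float64(0.0036), np.float64(-0.0746)) pad [294.1 229.9 132. ] (np.float64(-0.1037), np.float64(-0.0728)) yel [307.1 185.2  63. ] (np.float64(0.0331), np.float64(-0.0009))
side red [280.3 211.7 163. ] (np.float64(-0.0249), np.float64(-0.05)) pad [301.7 206.   33. ] (np.float64(-0.1096), np.float64(-0.0643)) yel [256.6 205.2  45. ] (np.float64(0.026), np.float64(0.0067))
top red [303.7 198.9  50. ] (np.float64(-0.0038), np.float64(-0.0208)) pad [280.1 217.1 127. ] (np.float64(-0.1042), np.float64(-0.0134)) yel [307.1 185.5  69. ] (np.float64(0.0324), np.float64(-0.0017))
side red [266.3 216.4 160. ] (np.float64(-0.0251), np.float64(0.0067)) pad [307.2 205.9 281. ] (np.float64(-0.1189), np.float64(-0.0785)) yel [257.  205.4  51. ] (np.float64(0.0242), np.float64(0.0063))
[0.39499544 0.10878925 0.18336227] [ 0.46282525 -0.0441654  -0.37956868] 7.0167
```

View pics/i.png

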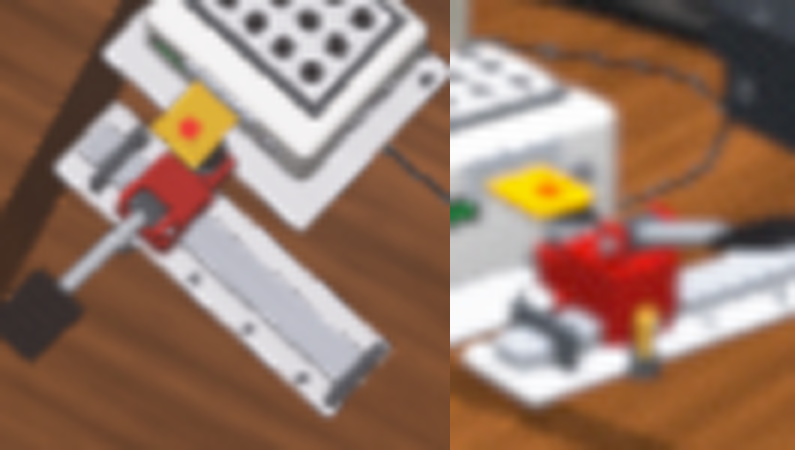

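The carriage is still about 12 mm short. The end-stop gap shows at (130,165) in the left crop, and the saddle at (210,160) is only partly under the yellow pad. I'll go back and push lower on the face, at z about 0.026, for full finger contact.

Emit:
{"api": "carry_out", "payload": {
  "plan": [
    {"rot":[0,0,0],"xyz":[-0.036,-0.018,0],"grip":255},
    {"rot":[0,0,0],"xyz":[-0.072,-0.036,0],"grip":255},
    {"rot":[0,0,0],"xyz":[-0.108,-0.054,0],"grip":255},
    {"rot":[0,0,0],"xyz":[-0.144,-0.072,0],"grip":255},
    {"rot":[0,0,0],"xyz":[-0.18,-0.09,0],"grip":255},
    {"rot":[0,0,0],"xyz":[-0.216,-0.108,0],"grip":255},
    {"rot":[0,0,0],"xyz":[-0.252,-0.126,0],"grip":255},
    {"rot":[0,0,0],"xyz":[-0.288,-0.144,0],"grip":255}
  ]
}}

```text
clock: 7.68
tool_pos: [0.5001, -0.2012, 0.1833]
eef_rot: [0.38, 0.925, -0.0, -0.001]
contact_force: [-0.3, 0.1, -0.6]
opening: 0.006
finger_force: 0.0
```

Emit:
{"api": "carry_out", "payload": {
  "plan": [
    {"rot":[0,0,0],"xyz":[-0.02,-0.009,0.0],"grip":255},
    {"rot":[0,0,0],"xyz":[-0.026,-0.009,0.02],"grip":255},
    {"rot":[0,0,0],"xyz":[-0.026,-0.009,0.05],"grip":255},
    {"rot":[0,0,0],"xyz":[-0.026,-0.009,0.07],"grip":255},
    {"rot":[0,0,0],"xyz":[-0.026,-0.009,0.07],"grip":255}
  ]
}}

```text
clock: 8.1
tool_pos: [0.5096, -0.2228, 0.1098]
eef_rot: [0.379, 0.925, -0.0, -0.005]
contact_force: [-0.1, 0.3, 0.5]
opening: 0.006
finger_force: 0.0
```

```bash
python3 - <<'E'
from m import *
st=r.get_state();p=st["tool_pos"]-O;print(st["clock"],p@ex,p@ey,p[2],st["contact_force"],st["q"].round(3),R.from_quat(st["eef_rot"]).as_matrix().round(3))
E
```

```text
8.1 -0.003879099391475154 -0.07789066606063466 0.10976556065218425 [-0.06156599  0.30659289  0.47642827] [ 0.412  0.792 -0.139  1.874  0.207  0.5    0.922] [[-0.712  0.702 -0.009]
 [ 0.702  0.712  0.003]
 [ 0.009 -0.004 -1.   ]]
```

Emit:
{"api": "carry_out", "payload": {
  "plan": [
    {"rot":[0,0,0],"xyz":[0,0,0.03],"grip":255},
    {"rot":[0,0,0],"xyz":[0,0,0.06],"grip":255},
    {"rot":[0,0,0],"xyz":[0,0,0.085],"grip":255},
    {"rot":[0,0,0],"xyz":[0,0,0.085],"grip":255},
    {"rot":[0,0,0],"xyz":[0,0.01,0.085],"grip":255},
    {"rot":[0,0,0],"xyz":[0,0.02,0.085],"grip":255},
    {"rot":[0,0,0],"xyz":[0,0.028,0.085],"grip":255},
    {"rot":[0,0,0],"xyz":[0,0.028,0.085],"grip":255}
  ]
}}

```text
clock: 8.77
tool_pos: [0.5356, -0.2023, 0.0307]
eef_rot: [0.378, 0.926, -0.0, 0.001]
contact_force: [-1.0, -1.8, 1.3]
opening: 0.003
finger_force: 1.0
```

Emit:
{"api": "carry_out", "payload": {
  "plan": [
    {"rot":[0,0,0],"xyz":[0,0.004,0],"grip":255},
    {"rot":[0,0,0],"xyz":[0,0.008,0],"grip":255},
    {"rot":[0,0,0],"xyz":[0,0.012,0],"grip":255},
    {"rot":[0,0,0],"xyz":[0,0.012,0],"grip":255}
  ]
}}

```text
clock: 9.1
tool_pos: [0.5358, -0.2018, 0.0308]
eef_rot: [0.381, 0.924, -0.007, -0.003]
contact_force: [-13.4, -14.0, 14.0]
opening: 0.006
finger_force: 10.2
```

```bash
cat > st.py <<'E'
from m import *
s=r.snapshot("side")[:,:,::-1];st=r.get_state();p=st["tool_pos"]-O;f=st["contact_force"];M=st["moment"]
print(st["clock"],"pos",(p@ex).round(4),(p@ey).round(4),p[2].round(4),"F",(f@ex).round(1),(f@ey).round(1),f[2].round(1),"M",(M@ex).round(2),(M@ey).round(2),M[2].round(2),st["finger_force"])
h=cv2.cvtColor(np.ascontiguousarray(s),cv2.COLOR_BGR2HSV).astype(int);H,S,V=h[...,0],h[...,1],h[...,2]
m=((H<7)|(H>173))&(S>150)&(V>70);m[:198]=0;m[235:]=0;m[:,:250]=0;m[:,300:]=0;v,u=np.nonzero(m);print("red u",u.mean().round(2),u.max(),len(u))
E
python3 st.py
```

```text
9.15 pos 0.0001 -0.0446 0.0307 F 0.5 -19.3 12.4 M -3.67 -0.06 0.07 10.103713289718144
red u 266.01 275 158
```

Emit:
{"api": "carry_out", "payload": {
  "plan": [
    {"rot":[0,0,0],"xyz":[0,0.003,-0.002],"grip":255},
    {"rot":[0,0,0],"xyz":[0,0.006,-0.003],"grip":255},
    {"rot":[0,0,0],"xyz":[0,0.009,-0.004],"grip":255},
    {"rot":[0,0,0],"xyz":[0,0.012,-0.005],"grip":255},
    {"rot":[0,0,0],"xyz":[0,0.012,-0.005],"grip":255}
  ]
}}

```text
clock: 9.57
tool_pos: [0.5423, -0.1947, 0.0326]
eef_rot: [0.383, 0.924, -0.007, -0.005]
contact_force: [-1.4, -1.8, -0.7]
opening: 0.002
finger_force: 0.8
```

```bash
python3 st.py
```

```text
9.6167 pos -0.0004 -0.0331 0.0329 F 4.1 -15.1 -9.4 M -3.39 -0.95 0.02 7.494001711238525
red u 263.42 272 162
```

The carriage went over the crest and is pressing on the home stop: red u is 263.4 and the tool advanced 11 mm. I'll back off, lift and go above the handle pad.

Emit:
{"api": "carry_out", "payload": {
  "plan": [
    {"rot":[0,0,0],"xyz":[0,-0.015,0],"grip":255},
    {"rot":[0,0,0],"xyz":[0,-0.03,0],"grip":255},
    {"rot":[0,0,0],"xyz":[0,-0.03,-0.035],"grip":255},
    {"rot":[0,0,0],"xyz":[0,-0.03,-0.07],"grip":255},
    {"rot":[0,0,0],"xyz":[0,-0.03,-0.105],"grip":255},
    {"rot":[0,0,0],"xyz":[0.035,-0.01,-0.105],"grip":255},
    {"rot":[0,0,0],"xyz":[0.07,0.01,-0.105],"grip":255},
    {"rot":[0,0,0],"xyz":[0.1,0.025,-0.105],"grip":255}
  ]
}}

```text
clock: 10.28
tool_pos: [0.4978, -0.0945, 0.1408]
eef_rot: [0.378, 0.926, 0.002, 0.002]
contact_force: [0.5, -0.2, 0.8]
opening: 0.009
finger_force: 0.0
```

Emit:
{"api": "carry_out", "payload": {
  "plan": [
    {"rot":[0,0,0],"xyz":[0,0,0],"grip":255},
    {"rot":[0,0,0],"xyz":[0,0,0],"grip":255},
    {"rot":[0,0,0],"xyz":[0,0,0],"grip":255}
  ]
}}

```text
clock: 10.53
tool_pos: [0.4977, -0.0974, 0.1396]
eef_rot: [0.378, 0.926, 0.0, 0.001]
contact_force: [1.0, -0.4, -0.9]
opening: 0.006
finger_force: 0.0
```

```bash
python3 st.py
```

```text
10.5833 pos -0.0996 0.0026 0.1393 F 1.0 0.6 -0.5 M -0.06 0.02 0.05 0.0
red u 263.17 271 155
```

The carriage is holding at home (u 263.2). First pump.

Emit:
{"api": "carry_out", "payload": {
  "plan": [
    {"rot":[0,0,0],"xyz":[0.008,0,0.015],"grip":255},
    {"rot":[0,0,0],"xyz":[0.008,0,0.03],"grip":255},
    {"rot":[0,0,0],"xyz":[0.008,0,0.04],"grip":255},
    {"rot":[0,0,0],"xyz":[0.008,0,0.05],"grip":255},
    {"rot":[0,0,0],"xyz":[0.008,0,0.058],"grip":255},
    {"rot":[0,0,0],"xyz":[0.008,0,0.066],"grip":255},
    {"rot":[0,0,0],"xyz":[0.008,0,0.074],"grip":255},
    {"rot":[0,0,0],"xyz":[0.008,0,0.08],"grip":255}
  ]
}}

```text
clock: 11.25
tool_pos: [0.4899, -0.0913, 0.058]
eef_rot: [0.378, 0.926, -0.0, -0.001]
contact_force: [-2.2, 2.7, 7.4]
opening: 0.005
finger_force: 3.5
```

Emit:
{"api": "carry_out", "payload": {
  "plan": [
    {"rot":[0,0,0],"xyz":[0,0,0.005],"grip":255},
    {"rot":[0,0,0],"xyz":[0,0,0.01],"grip":255},
    {"rot":[0,0,0],"xyz":[0,0,0.014],"grip":255},
    {"rot":[0,0,0],"xyz":[0,0,0.017],"grip":255},
    {"rot":[0,0,0],"xyz":[0,0,0.017],"grip":255},
    {"rot":[0,0,0],"xyz":[0,0,0.017],"grip":255}
  ]
}}

```text
clock: 11.75
tool_pos: [0.4903, -0.0915, 0.0471]
eef_rot: [0.378, 0.926, -0.0, 0.001]
contact_force: [-13.0, 5.2, 67.2]
opening: 0.008
finger_force: 34.1
```

```bash
cat >> st.py <<'E'
y=(H<32)&(H>18)&(S>170)&(V>150);y[:190]=0;y[212:]=0;y[:,:245]=0;y[:,268:]=0;v,u=np.nonzero(y);print("yellow",u.mean().round(2),v.mean().round(2),len(u),"12mm lift px",(pix("side",O+[.0214,-.021,.077])-pix("side",O+[.0214,-.021,.065])).round(2))
E
python3 st.py
```

```text
11.8 pos -0.1098 0.0022 0.0471 F -12.0 -5.2 66.4 M -0.99 2.1 -0.0 34.091513813473284
red u 262.12 271 129
yellow 252.0 201.0 3 12mm lift px [-0.01 -3.42]
```

The handle is at its stop: 67 N with the tip at z = 0.047. I'll let it up fully and press again, more gently.

Emit:
{"api": "carry_out", "payload": {
  "plan": [
    {"rot":[0,0,0],"xyz":[0,0,-0.015],"grip":255},
    {"rot":[0,0,0],"xyz":[0,0,-0.03],"grip":255},
    {"rot":[0,0,0],"xyz":[0,0,-0.045],"grip":255},
    {"rot":[0,0,0],"xyz":[0,0,-0.06],"grip":255},
    {"rot":[0,0,0],"xyz":[0,0,-0.08],"grip":255},
    {"rot":[0,0,0],"xyz":[0,0,-0.095],"grip":255},
    {"rot":[0,0,0],"xyz":[0,0,-0.095],"grip":255},
    {"rot":[0,0,0],"xyz":[0,0,-0.095],"grip":255}
  ]
}}

```text
clock: 12.47
tool_pos: [0.492, -0.0923, 0.137]
eef_rot: [0.379, 0.926, 0.0, 0.001]
contact_force: [0.7, -0.3, 0.3]
opening: 0.004
finger_force: 0.0
```

Emit:
{"api": "carry_out", "payload": {
  "plan": [
    {"rot":[0,0,0],"xyz":[0,0,0],"grip":255},
    {"rot":[0,0,0],"xyz":[0,0,0],"grip":255}
  ]
}}

```text
clock: 12.63
tool_pos: [0.4907, -0.0918, 0.1357]
eef_rot: [0.378, 0.926, -0.0, -0.001]
contact_force: [-0.5, -0.3, -0.2]
opening: 0.004
finger_force: 0.0
```

```bash
python3 st.py; python3 - <<'E'
from m import *
s=r.snapshot("side")[:,:,::-1]
h=cv2.cvtColor(np.ascontiguousarray(s),cv2.COLOR_BGR2HSV).astype(int)
m=(h[...,2]<75);m[:205]=0;m[225:]=0;m[:,:278]=0;m[:,300:]=0;v,u=np.nonzero(m);print("dark pad",u.mean(),v.mean(),v.min(),v.max(),len(u))
for z in(.09,.045): print(pix("side",O-.108*ex+[0,0,z]))
E
```

```text
12.6833 pos -0.1093 0.0023 0.1357 F 0.6 0.3 -0.4 M -0.04 0.01 -0.01 0.0
red u 263.12 271 156
yellow 258.04 206.14 49 12mm lift px [-0.01 -3.42]
dark pad 284.3421052631579 211.47368421052633 210 213 38
[285.15742479 211.81543544]
[284.82027828 225.3228439 ]
```

Emit:
{"api": "carry_out", "payload": {
  "plan": [
    {"rot":[0,0,0],"xyz":[0,0,0.018],"grip":255},
    {"rot":[0,0,0],"xyz":[0,0,0.032],"grip":255},
    {"rot":[0,0,0],"xyz":[0,0,0.042],"grip":255},
    {"rot":[0,0,0],"xyz":[0,0,0.05],"grip":255},
    {"rot":[0,0,0],"xyz":[0,0,0.058],"grip":255},
    {"rot":[0,0,0],"xyz":[0,0,0.066],"grip":255},
    {"rot":[0,0,0],"xyz":[0,0,0.073],"grip":255},
    {"rot":[0,0,0],"xyz":[0,0,0.079],"grip":255}
  ]
}}

```text
clock: 13.4
tool_pos: [0.4898, -0.0907, 0.0572]
eef_rot: [0.378, 0.926, 0.0, -0.001]
contact_force: [-3.5, 2.6, 7.5]
opening: 0.001
finger_force: 3.6
```

Emit:
{"api": "carry_out", "payload": {
  "plan": [
    {"rot":[0,0,0],"xyz":[0,0,0.004],"grip":255},
    {"rot":[0,0,0],"xyz":[0,0,0.008],"grip":255},
    {"rot":[0,0,0],"xyz":[0,0,0.01],"grip":255},
    {"rot":[0,0,0],"xyz":[0,0,0.011],"grip":255},
    {"rot":[0,0,0],"xyz":[0,0,0.011],"grip":255},
    {"rot":[0,0,0],"xyz":[0,0,0.011],"grip":255},
    {"rot":[0,0,0],"xyz":[0,0,0.011],"grip":255}
  ]
}}

```text
clock: 13.98
tool_pos: [0.49, -0.0909, 0.049]
eef_rot: [0.378, 0.926, 0.0, -0.0]
contact_force: [-6.9, 3.3, 31.3]
opening: 0.007
finger_force: 16.3
```

```bash
python3 st.py
```

```text
14.0333 pos -0.1103 0.0026 0.049 F -7.6 -2.4 32.0 M -0.5 1.31 0.05 16.28611244726926
red u 262.21 271 129
yellow nan nan 0 12mm lift px [-0.01 -3.42]st.py:6: RuntimeWarning: Mean of empty slice.
  y=(H<32)&(H>18)&(S>170)&(V>150);y[:190]=0;y[212:]=0;y[:,:245]=0;y[:,268:]=0;v,u=np.nonzero(y);print("yellow",u.mean().round(2),v.mean().round(2),len(u),"12mm lift px",(pix("side",O+[.0214,-.021,.077])-pix("side",O+[.0214,-.021,.065])).round(2))
  ret = ret.dtype.type(ret / rcount)
```

```bash
python3 - <<'E'
from m import *
def g(n,f,b):
    h=cv2.cvtColor(np.ascontiguousarray(f),cv2.COLOR_BGR2HSV).astype(int)
    m=(h[...,0]>40)&(h[...,0]<85)&(h[...,1]>70)
    k=np.zeros_like(m);k[b[1]:b[3],b[0]:b[2]]=1;v,u=np.nonzero(m&k);return u.mean().round(2),v.mean().round(2),len(u)
B=(234,196,252,216)
print(g("side",cv2.imread("pics/side0.png"),B),g("side",r.snapshot("side")[:,:,::-1],B))
q=O+.055*ex+.035*ey
for d in([0,0,.04],[0,0,.054]): print(pix("side",q+d))
print(pix("side",q-.008*ey+[0,0,.05]))
st=r.get_state();print(st["clock"],st["contact_force"])
E
```

```text
(np.float64(244.54), np.float64(208.08), 13) (np.float64(245.83), np.float64(205.5), 18)
[244.1911043  211.46400265]
[244.12769424 207.51802944]
[246.17890463 208.026055  ]
14.0833 [-6.74096051  4.14255336 30.78639171]
```

The display rose by about 2.6 px, so the heater is lifted, but it may have shifted sideways. I'll check by tracking features on the heater.

```bash
python3 - <<'E'
from m import *
from scipy.optimize import least_squares
A=cv2.imread("pics/side0.png");Bm=np.ascontiguousarray(r.snapshot("side")[:,:,::-1])
ga,gb=[cv2.resize(cv2.cvtColor(i,cv2.COLOR_BGR2GRAY)[180:240,210:290],None,fx=4,fy=4,interpolation=cv2.INTER_CUBIC) for i in(A,Bm)]
def top(P): return P
# heater faces (base frame) projected, to choose the plane of each feature
W=lambda x,y,z:O+x*ex+y*ey+np.array([0,0,z])
off=np.array([256.8,205.2])-pix("side",W(.03,0,.065)); print("offset",off)
pts=cv2.goodFeaturesToTrack(ga,80,.03,8)
q,ok,_=cv2.calcOpticalFlowPyrLK(ga,gb,pts,None,winSize=(21,21),maxLevel=2)
bk,ok2,_=cv2.calcOpticalFlowPyrLK(gb,ga,q,None,winSize=(21,21),maxLevel=2)
g=(ok.ravel()==1)&(np.linalg.norm((bk-pts).reshape(-1,2),axis=1)<1)
p=(pts.reshape(-1,2)[g]+.5)/4-.5+[210,180];d=(q-pts).reshape(-1,2)[g]/4
def plane(u,v,ax,c):
    c0,dr=ray("side",u,v);o=c0-O;B=np.array([ex,ey,[0,0,1]]);o=B@o;dr=B@dr;return o+dr*(c-o[ax])/dr[ax]
X=[];Y=[]
for (u,v),f in zip(p-off,d):
    for ax,c in((1,.06),(0,.056),(2,.088)):
        P=plane(u,v,ax,c)
        if .053<P[0]<.159 and -.063<P[1]<.063 and .012<P[2]<.091: X.append(P);Y.append(f);break
X=np.array(X);Y=np.array(Y);B=np.array([ex,ey,[0,0,1]])
piv=np.array([.146,0,.006])
def mv(s,P): return R.from_euler("zy",[s[2],s[3]]).apply(P-piv)+piv+[s[0],s[1],0]
def res(s): return np.concatenate([pix("side",O+m@B)-pix("side",O+P@B)-f for P,m,f in zip(X,mv(s,X),Y)])
o=least_squares(res,[0,0,0,.05],loss="soft_l1",f_scale=.2,x_scale=[.01,.01,.1,.1])
e=np.sqrt(np.diag(np.linalg.inv(o.jac.T@o.jac)))*.3
print(len(X),o.x,e,"rms",np.median(abs(res(o.x))))
print("lift pad",mv(o.x,np.array([[.03,0,.059]])))
for P,f in zip(X,Y): print(P.round(3),f.round(2))
E
```

```text
offset [-0.71229765  0.92964069]
17 [-0.01450222 -0.00063339 -0.00393271  0.12009042] [0.00210022 0.00113655 0.01383848 0.01329569] rms 0.408146168518698
lift pad [[ 0.02268363 -0.0001772   0.07251521]]
[0.056 0.055 0.016] [ 2.23 -1.73]
[ 0.133 -0.014  0.088] [1.15 0.27]
[0.134 0.006 0.088] [3.56 1.2 ]
[ 0.094 -0.033  0.088] [-5.   -0.24]
[0.056 0.046 0.016] [ 2.7  -1.82]
[0.14  0.039 0.088] [1.32 0.35]
[ 0.09  -0.014  0.088] [-4.77 -0.37]
[0.146 0.06  0.019] [ 1.55 -0.37]
[0.056 0.046 0.048] [ 1.42 -2.79]
[ 0.056 -0.056  0.08 ] [ 0.58 -2.51]
[0.13  0.025 0.088] [4.21 0.82]
[0.056 0.046 0.058] [ 1.4 -2.6]
[ 0.065 -0.044  0.088] [ 0.76 -1.8 ]
[ 0.145 -0.044  0.088] [-0.07  0.43]
[0.151 0.06  0.034] [ 1.68 -0.79]
[0.143 0.06  0.08 ] [1.88 0.72]
[0.139 0.012 0.088] [1.29 0.38]
```

```bash
python3 -c "
from plant import r
print(r.finish_job())"
```

```text
the job is handed in; nothing more can be done
None
```

I've handed in the job with the carriage home past the detent, the handle pumped, let up and pressed down again, and the heater's front raised about 14 mm. The handle is held at its stop with about 31 N. By camera estimate the lift pad is within 1 mm sideways of its place along the rail, and the heater slid about 1 cm forward on the deck. No verdict came back.

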